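# Open the strongbox lock and present its shackle

### The job

Turn the dial of the combination lock on the small steel strongbox clockwise, feeling it click from notch to notch, until the nose of its grip and the gap in its rim face the shackle, and leave it standing in that notch. Then pull the shackle straight up out of the lock and present it: hold it in the gripper, upright and still, with its feet at least 60 mm above the top of the lock case and touching nothing else. The job finishes while you are still holding the shackle; leave the film roll, the timer and the glass bottle where they stand.

Things in the scene. Friction and masses are not known exactly. Their poses are not given: they have to be found in the camera images.
- strongbox: grey steel box, 172 x 232 mm (x, y), fixed; origin under its centre on the bench, z up. On its lid a bare steel lock case, 96 mm (x), y from -84 to +68 mm, top face at z = 87 mm. In the box's frame: vertical dial axis at x 0, y -35 mm; the U-shaped shackle stands in holes at x 0, y +13 and +53 mm; a thin aluminium hasp strap surrounds its far leg
- dial (a joint): dial angle, rad, growing clockwise seen from above, 0 to 2.4. Spring notches at 0.25, 0.75, 1.25, 1.75, 2.25 (0.07 N m to turn out of one; let go, it settles in the nearest, within 0.03). Open only at 1.75: there the 16 mm rim gap and the grip's nose point along the box's +y, at the shackle. At q the nose points along +y turned anticlockwise by 1.75 - q. Starts in a notch at or below 1.25
- dial_grip (a point): on the dial's axis, 40 mm above the case top, a good height to grip. Dial: black upright bar 14 mm thick between flat faces, 41 mm long (22 behind the axis, rounded nose 19 ahead), 12 to 52 mm above the case top; round its foot a 40 mm disc up to 17 mm; below it a dark steel rim disc, 84 mm across, from 8 to 12 mm above the case top
- shackle: loose aluminium U of 10 mm round bar, 80 to 180 g, legs 40 mm apart along its y, crown up. Origin midway between the legs, level with the case top when home; z up. Legs reach 24 mm into 12 mm holes. A 7 mm wide lug from the leg at -y lies under the dial's rim, so it lifts only about 3 mm until the rim's gap is over the lug; then it lifts straight out freely
- crown (a point): centre of the bar at the top of the shackle's arch, 45 mm above the case top when home (bar top 50 mm); pinch the bar here from above, fingers closing along the shackle's x; clear space of 20 mm below the bar
- feet (a point): middle point between the lower ends of the shackle's legs, 69 mm below the crown point
- film_roll: bystander: beige roll of sealing film standing on end, 52 mm across, 50 mm high, behind the box; origin under its centre
- timer: bystander: white laboratory timer, 32 x 66 x 62 mm, standing in front of the box; origin under its centre
- bottle: bystander: empty clear glass bottle, 86 mm across, 170 mm high, far right of the box; origin under its centre

How it is judged:
On the way, in this order (a step that is already met when the one before it is completed fails the run):
1. the dial stands in the open notch with the shackle still home (value of joint dial between 1.63 and 1.87 rad and z of feet in the frame of strongbox below 0.07 m), for 0.2 s.
2. the shackle is drawn straight up out of its holes in the fingers (z of feet in the frame of strongbox above 0.088 m and angle between shackle's own z axis and vertical below 0.35 rad and contact force between the fingers and shackle above 0.5 N), for 0.05 s.
At the end, for the whole second after the job is handed in: The shackle is held in the fingers, crown up within 20 degrees of upright, still (under 50 mm/s and 0.5 rad/s), its feet at least 53 mm above the lock case top, touching the box no more; the dial stands in the open notch (1.75 +- 0.12 rad) (z of feet in the frame of strongbox above 0.14 m and angle between shackle's own z axis and vertical below 0.35 rad and contact force between the fingers and shackle above 0.5 N and contact force between shackle and strongbox below 0.1 N and linear speed of shackle below 0.05 m/s and angular speed of shackle below 0.5 rad/s and value of joint dial between 1.63 and 1.87 rad); the arm keeps its last pose, push and grip.
It fails at once if a bystander is disturbed (moved more than 25 mm) (distance of any of film_roll, timer, bottle from where it was at the start of the episode above 0.025 m).
It also fails if it takes over 48 s, if anything falls off the work surface, if the arm or the gripper's body presses on something with over 40 N, if the wrist force passes 120 N, or if a joint passes its speed limit or range.

### The arm

A 7-joint arm with a two-finger parallel gripper is mounted at the origin on a cart in front of the work surface, level with it; the furniture and walls round the work are solid. World frame = base frame: x ahead of the robot, y to its left, z up, the work surface at z = 0. Lengths are in m, angles in rad, forces in N, time in s.
With the tool pointing down it reaches from about 0.4 to 0.875 m from the base axis. Payload 6.5 kg.
Tool frame: the origin (TCP) lies at the very end of the fingers, on their centre line; the grasp point (between the pads) lies 19 mm behind it; z points along the fingers, y is the line along which they close (so a half turn about z gives the same grasp; the last joint's range is limited). The gripper opens to 88 mm and grips with 3 to 60 N. Pads are 18 mm wide; open, the fingers measure 123 mm over their backs; the gripper's body (75 mm by 187 mm) begins 45 mm behind the grasp point.
Start: joints at [-1.173, 0.536, -0.004, 1.538, 0.003, 1.067, -0.071], TCP at [0.291, 0.581, 0.199] pointing down, gripper open.
Joint ranges: [-2.7, 2.7], [-0.37, 2.16], [-1.27, 1.26], [0.24, 2.4], [-1.31, 4.45], [0.19, 1.91], [-2.76, 2.76]. Speed limits (rad/s): [2.39, 2.39, 3.14, 3.14, 3.14, 3.14, 3.14].

### API

Orientations are given as a unit quaternion [w, x, y, z].
In Python, from bench import r gives the robot as it stands. The module is installed in compiled form; this text tells all that it offers.
- The arm moves only by the tool arm_command, never from a script. Its arguments are lists of equal length, an entry for each row: "twist": the turn, a rotation vector about the tool's x, y, z each as a share of 30 degrees, from -1 to 1, a list of three; "translation": the shift along the tool's x, y, z each as a share of 0.12 m, from -1 to 1, a list of three; "jaw": the opening, from 0 (shut) to 1 (fully open). In form: {"twist": [[rx, ry, rz], ...], "translation": [[tx, ty, tz], ...], "jaw": [jaw, ...]}. A call has 1 to 12 rows; each row is the pose to reach, as a shift and turn from the pose commanded when the call began, along the tool's axes at that moment; what a row does not reach only later rows make up. A row lasts 1/10 s, in which the tool goes at most 50 mm and 8.59 degrees, less where a joint would pass 70% of its speed; a pose out of reach is approached as far as the arm can. A call with a number of a shift or a turn outside -1 to 1 is refused whole. A call with a gripper value outside its range is refused whole. The fingers move at their own pace and stop on an object; "squeeze" is the grip in N (left out, the last holds). Time passes only in rows, so rows that repeat a pose let the fingers close. It gives the time, the measured TCP pose, the force, the opening and the grip force at its end, in the units of the state.
- r.state(): the state, without advancing time (a new reading comes with each control period).
- r.get_image(name): name is "scene" or "top" or "wrist"; returns the picture (400x640x3 uint8, red, green, blue); there is no depth.
- r.calibration(name): a dict with "fx", "fy", "cx", "cy" (pixels), "view" (4x4, takes a point from world to camera coordinates); the wrist camera has in their place "tool_from_camera" (4x4, takes a point from camera to tool coordinates, whose origin is the TCP and whose axes are the flange's). Camera axes: x right, y down, z forward; pixel columns grow to the right and rows downward; lengths in m; the calibration is good to about 2 mm. The wrist camera is an equidistant fisheye: a pixel r from the principal point sees the ray r / f radians off the axis. A picture is of the moment at which its call begins: read the wrist's pose just before it. calibration takes no time and is no camera call.
- r.finish_job(): hands the job in; it is judged then, once.
The state is a dict: "clock": time; "joint_positions": joint angles; "dq": joint speeds; "joint_efforts": joint torques, N m; "position": TCP position; "orientation": TCP orientation; "wrist_force": force on the tool from outside, world axes, zero at the start; "ft_torque": the same for the moment, N m; "gripper_width": finger opening in m; "gripper_force": force on a finger pad.
Only numpy, scipy, OpenCV 4.12 (cv2) and the standard library are available. Lean on these libraries where they do the work, as an engineer would, in place of code of your own. Each camera call takes 0.05 s, during which the arm holds its last target. There are 200 camera calls.

## Working session

There is one attempt and no reset: what is moved stays moved. The work goes in short steps, Python scripts to look and compute and a tool call to move; the robot and the scene stay as the last step left them, time stands still between calls to the robot, and variables do not carry over. Pictures are saved under pics/ and viewed, at most 10 in all, crops included, and the job is handed in when it is done.

Besides the shell and the picture viewer there is one more tool, called as name(argument=value, ...) on one line, values as JSON. arm_command: Moves the arm, as the interface text tells. Shift numbers are shares of 0.12 m and turn numbers shares of 30 degrees, none past 1 either way. Its arguments: {"type":"object","properties":{"twist":{"type":"array","items":{"type":"array","items":{"type":"number","minimum":-1,"maximum":1}}},"translation":{"type":"array","items":{"type":"array","items":{"type":"number","minimum":-1,"maximum":1}}},"jaw":{"type":"array","items":{"type":"number"}},"squeeze":{"type":"number"}},"required":["twist","translation","jaw"]}

```bash
mkdir -p pics; python3 - <<'E'
from bench import r
import cv2,numpy as np
s=r.state();print({k:np.round(v,3) for k,v in s.items()})
for n in ("scene","top"):
    im=r.get_image(n);cv2.imwrite(f"pics/{n}0.png",im[:,:,::-1]);c=r.calibration(n);print(n,{k:np.round(v,3).tolist() for k,v in c.items()})
c=r.calibration("wrist");print({k:np.round(v,4).tolist() for k,v in c.items()})
E
```

```text
{'clock': np.float64(0.0), 'joint_positions': array([-1.173,  0.537, -0.004,  1.539,  0.003,  1.067, -0.071]), 'dq': array([ 0.   , -0.001, -0.001, -0.   , -0.001, -0.002,  0.002]), 'joint_efforts': array([-0.0000e+00, -5.7098e+01,  9.9100e-01, -2.5161e+01, -5.6000e-02,
        1.8000e-02,  0.0000e+00]), 'position': array([0.29 , 0.581, 0.198]), 'orientation': array([-0.   ,  0.23 ,  0.973, -0.001]), 'wrist_force': array([-0.696,  0.037, -0.369]), 'ft_torque': array([ 0.   , -0.049, -0.026]), 'gripper_force': np.float64(0.0), 'gripper_width': np.float64(0.088)}
scene {'fx': 504.461, 'fy': 504.461, 'cx': 315.75, 'cy': 192.915, 'view': [[0.843, -0.537, -0.001, -0.356], [-0.222, -0.346, -0.911, 0.249], [0.489, 0.769, -0.411, 0.851], [0.0, 0.0, 0.0, 1.0]]}
top {'fx': 414.785, 'fy': 414.785, 'cx': 324.84, 'cy': 196.466, 'view': [[0.014, -0.999, -0.029, 0.187], [-0.995, -0.011, -0.095, 0.565], [0.095, 0.03, -0.995, 1.004], [0.0, 0.0, 0.0, 1.0]]}
{'fx': 309.7069, 'fy': 309.7069, 'cx': 318.0637, 'cy': 199.1679, 'tool_from_camera': [[0.0004, -0.9587, -0.2845, 0.0734], [1.0, 0.0002, 0.0009, 0.0], [-0.0008, -0.2845, 0.9587, -0.1873], [0.0, 0.0, 0.0, 1.0]]}
```

View pics/top0.png

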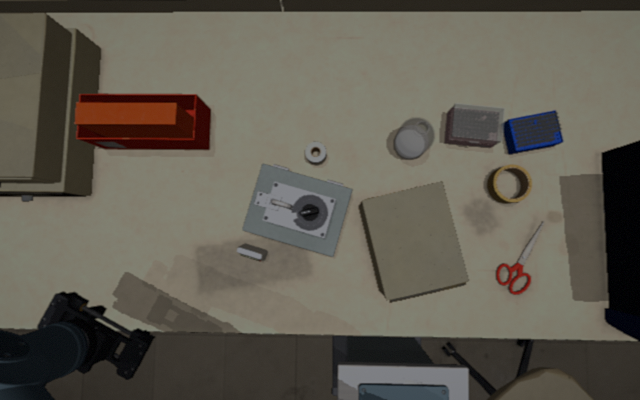

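View pics/scene0.png

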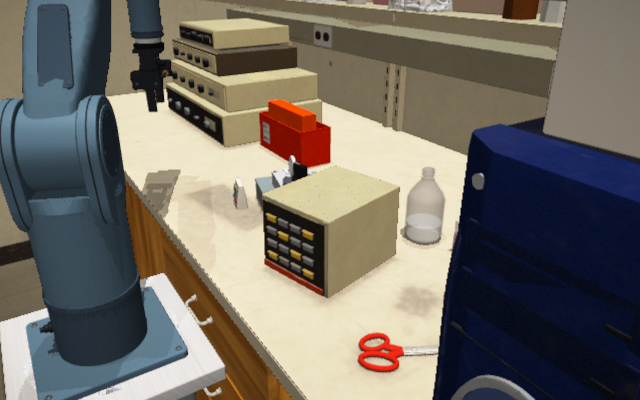

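The top view shows the strongbox at about (298,210), with the dial at (311,212) and the shackle at (283,204). The timer is at (252,252), the roll at (315,153) and the bottle at (410,140). A tan drawer box stands to the right, around (415,240). The scene view mostly hides the lock behind that drawer box.

```bash
cat > h.py <<'E'
from bench import r
import cv2,numpy as np
from scipy.spatial.transform import Rotation as R
def pose(s): 
    q=s['orientation'];return np.array(s['position']),R.from_quat([q[1],q[2],q[3],q[0]])
def ray_plane(o,d,z): return o+d*((z-o[2])/d[2])
def top_pt(u,v,z):
    c=r.calibration("top");V=np.array(c['view']);o=-V[:3,:3].T@V[:3,3]
    return ray_plane(o,V[:3,:3].T@np.array([(u-c['cx'])/c['fx'],(v-c['cy'])/c['fy'],1]),z)
def wrist_pt(u,v,z,s):
    c=r.calibration("wrist");T=np.array(c['tool_from_camera']);p,Q=pose(s)
    x,y=u-c['cx'],v-c['cy'];rr=np.hypot(x,y)+1e-9;th=rr/c['fx']
    d=np.array([np.sin(th)*x/rr,np.sin(th)*y/rr,np.cos(th)])
    return ray_plane(p+Q.apply(T[:3,3]),Q.apply(T[:3,:3]@d),z)
E
python3 - <<'E'
from h import *
im=cv2.imread("pics/top0.png")
cv2.imwrite("pics/top_crop.png",cv2.resize(im[155:265,235:360],None,fx=5,fy=5,interpolation=cv2.INTER_CUBIC))
for n,u,v,z in (("dial",311,212,.1),("shackle",283,204,.132),("timer",252,252,.06),("roll",315,153,.05)): print(n,top_pt(u,v,z))
E
```

```text
dial [0.5197894  0.22344031 0.1       ]
shackle [0.53519768 0.2847381  0.132     ]
timer [0.42429761 0.3661816  0.06      ]
roll [0.66864672 0.21913742 0.05      ]
```

View pics/top_crop.png

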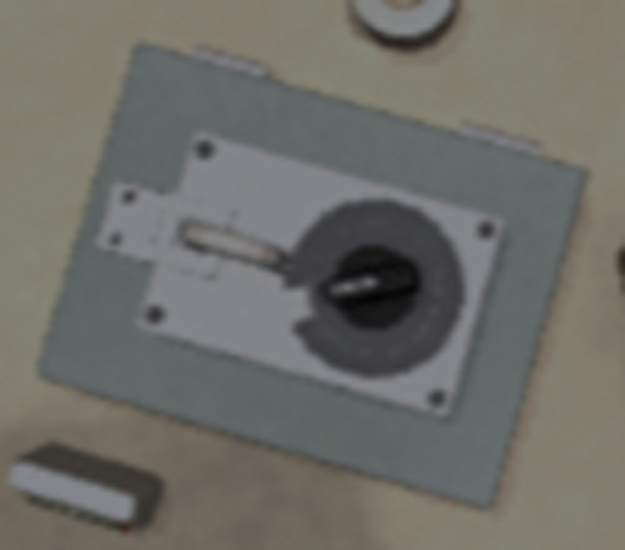

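```bash
python3 - <<'E'
from h import *
P=[top_pt(235+u/5-.4,155+v/5-.4,.087) for u,v in ((204,149),(485,230),(437,398),(154,314))]
P=np.array(P);c=P.mean(0);y=(P[0]+P[3]-P[1]-P[2])/2;x=(P[0]+P[1]-P[2]-P[3])/2
print("screw span",np.linalg.norm(y),np.linalg.norm(x))
ang=lambda v:np.degrees(np.arctan2(v[1],v[0]));print("yaw",ang(y)-90,ang(x))
y/=np.linalg.norm(y)
o=c+.008*y;print("box origin",o,"dial",o-.035*y,"shackle",o+.033*y)
print("dial chk",top_pt(235+378/5-.4,155+288/5-.4,.099))
p,Q=pose(r.state());print(np.round(Q.as_matrix(),3))
E
```

```text
screw span 0.13877557937474957 0.08158547490557734
yaw -15.593176857454253 -15.324418721130066
box origin [0.52925891 0.26149308 0.087     ] dial [0.51985073 0.22778127 0.087     ] shackle [0.53812948 0.2932785  0.087     ]
dial chk [0.51936075 0.22535304 0.099     ]
[[-0.894  0.447 -0.001]
 [ 0.447  0.894 -0.001]
 [-0.    -0.002 -1.   ]]
```

arm_command(twist=[[0,0,0.25],[0,0,0.5],[0,0,0.75],[0,0,1],[0,0,1]], translation=[[-0.25,-0.15,-0.1],[-0.5,-0.3,-0.2],[-0.75,-0.45,-0.3],[-1,-0.6,-0.4],[-1,-0.6,-0.4]], jaw=[1,1,1,1,1])

```text
clock: 0.6
position: [0.3707, 0.4589, 0.2487]
orientation: [0.002, 0.479, 0.878, 0.001]
wrist_force: [-0.9, -0.0, -0.5]
gripper_width: 0.0881
gripper_force: 0.0
```

```bash
cat >> h.py <<'E'
def plan(target,yangle=None):
    """tool-frame shares to reach target TCP; tool y heading in degrees"""
    p,Q=pose(r.state());M=Q.as_matrix();d=M.T@(np.array(target)-p)
    a=np.degrees(np.arctan2(M[1,1],M[0,1]));out=[np.round(p,4),"yhead",round(a,2),"tilt",np.round(M[:2,2],4),"trans",np.round(d/.12,3)]
    if yangle is not None:
        want=R.from_matrix(np.array([[-np.sin(np.radians(yangle)),np.cos(np.radians(yangle)),0],[np.cos(np.radians(yangle)),np.sin(np.radians(yangle)),0],[0,0,-1]]).T.T)
        out+=["twist",np.round(np.degrees((Q.inv()*want).as_rotvec())/30,3)]
    print(*out)
E
python3 - <<'E'
from h import *
plan([.52,.227,.23],13.2)
E
```

```text
[0.3707 0.4589 0.2487] yhead 32.79 tilt [ 0.0035 -0.0005] trans [-2.298e+00 -1.000e-03  1.610e-01] twist [0.006 0.003 0.653]
```

arm_command(twist=[[0,0,0.25],[0,0,0.5],[0,0,0.65],[0,0,0.65],[0,0,0.65]], translation=[[-0.35,0,0],[-0.7,0,0],[-1,0,0],[-1,0,0],[-1,0,0]], jaw=[1,1,1,1,1])

```text
clock: 1.1
position: [0.4318, 0.3631, 0.2466]
orientation: [-0.0, 0.616, 0.788, -0.0]
wrist_force: [-0.4, 1.3, 0.1]
gripper_width: 0.088
gripper_force: 0.0
```

```bash
python3 - <<'E'
from h import *
plan([.49,.28,.25],13.2)
plan([.52,.227,.23],13.2)
E
```

```text
[0.4318 0.3631 0.2466] yhead 13.96 tilt [-0.0007 -0.0002] trans [-0.789  0.304 -0.028] twist [-0.001  0.     0.025]
[0.4318 0.3631 0.2466] yhead 13.96 tilt [-0.0007 -0.0002] trans [-1.278  0.44   0.138] twist [-0.001  0.     0.025]
```

arm_command(twist=[[0,0,0.03],[0,0,0.03],[0,0,0.03],[0,0,0.03],[0,0,0.03],[0,0,0.03]], translation=[[-0.35,0.15,0],[-0.7,0.3,0],[-1,0.44,0],[-1,0.44,0],[-1,0.44,0],[-1,0.44,0]], jaw=[1,1,0.7,0.7,0.7,0.7])

```text
clock: 1.7
position: [0.5107, 0.262, 0.2466]
orientation: [-0.001, 0.621, 0.784, -0.0]
wrist_force: [0.0, -0.5, -0.0]
gripper_width: 0.0618
gripper_force: 0.0
```

```bash
python3 - <<'E'
from h import *
import json
s=r.state();json.dump({k:np.array(s[k]).tolist() for k in('position','orientation')},open('w1.json','w'))
im=r.get_image("wrist")[:,:,::-1];cv2.imwrite("pics/w1.png",im)
plan([.52,.227,.15],13.2)
E
```

```text
[0.5107 0.2619 0.2467] yhead 13.28 tilt [-0.001   0.0007] trans [-0.301  0.009  0.805] twist [-0.002 -0.002  0.003]
```

View pics/w1.png

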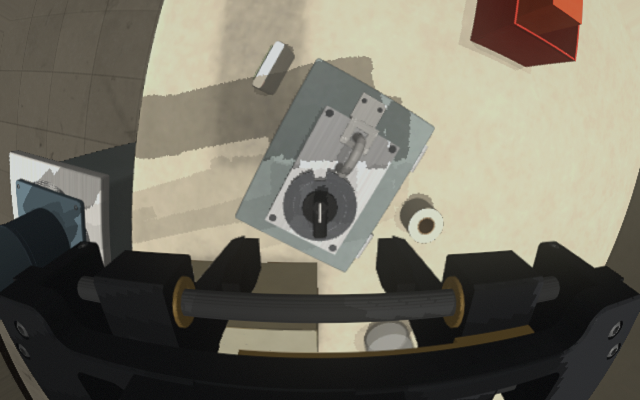

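The wrist view shows the dial at about (320,205), with its bar vertical in the image and so in line with the tool's x axis. The case screws are at (328,113), (391,149), (335,248) and (272,217), and the shackle arch runs from (360,135) to (345,170).

```bash
python3 - <<'E'
from h import *
import json
s=json.load(open('w1.json'))
P=np.array([wrist_pt(u,v,.087,s) for u,v in ((328,113),(391,149),(335,248),(272,217))])
c=P.mean(0);y=(P[0]+P[1]-P[2]-P[3])/2;x=(P[1]+P[2]-P[0]-P[3])/2
print(np.linalg.norm(y),np.linalg.norm(x),np.degrees(np.arctan2(y[1],y[0]))-90,np.degrees(np.arctan2(x[1],x[0])))
y/=np.linalg.norm(y);o=c+.008*y;print("dial",o-.035*y,"shackle",o+.033*y)
im=cv2.imread("pics/w1.png");cv2.imwrite("pics/w1c.png",cv2.resize(im[90:260,240:410],None,fx=3.5,fy=3.5,interpolation=cv2.INTER_CUBIC))
E
```

```text
0.13818382856387487 0.08444999161291541 -14.468228155352733 -15.049587242249054
dial [0.52103817 0.22895092 0.087     ] shackle [0.53802751 0.29479439 0.087     ]
```

View pics/w1c.png

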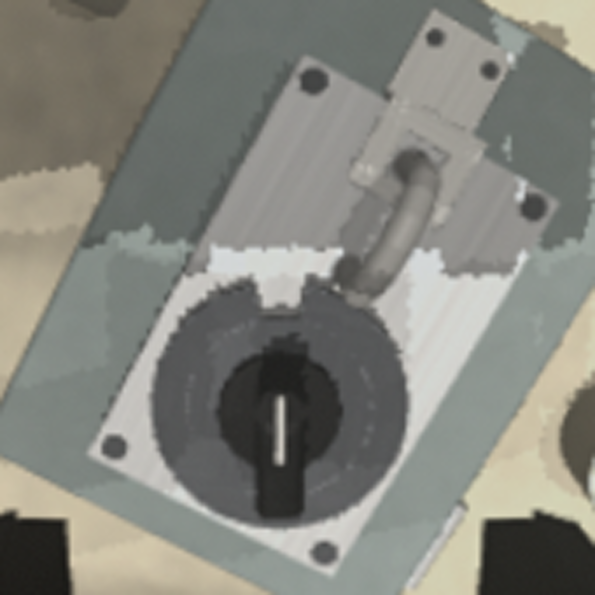

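arm_command(twist=[[0,0,0],[0,0,0],[0,0,0],[0,0,0],[0,0,0]], translation=[[-0.29,0.015,0],[-0.29,0.015,0.3],[-0.29,0.015,0.6],[-0.29,0.015,0.75],[-0.29,0.015,0.75]], jaw=[0.6,0.6,0.6,0.6,0.6])

```text
clock: 2.25
position: [0.5188, 0.2268, 0.1544]
orientation: [-0.001, 0.621, 0.784, -0.002]
wrist_force: [0.0, 0.3, 0.6]
gripper_width: 0.053
gripper_force: 0.0
```

```bash
python3 - <<'E'
from h import *
plan([.5205,.2283,.110],13.2)
E
```

```text
[0.5188 0.2268 0.1544] yhead 13.2 tilt [-0.0051 -0.002 ] trans [0.01  0.018 0.37 ] twist [-0.01   0.002  0.   ]
```

arm_command(twist=[[0,0,0],[0,0,0],[0,0,0],[0,0,0],[0,0,0],[0,0,0],[0,0,0],[0,0,0],[0,0,0],[0,0,0],[0,0,0]], translation=[[0.01,0.018,0.12],[0.01,0.018,0.24],[0.01,0.018,0.37],[0.01,0.018,0.37],[0.01,0.018,0.37],[0.01,0.018,0.37],[0.01,0.018,0.37],[0.01,0.018,0.37],[0.01,0.018,0.37],[0.01,0.018,0.37],[0.01,0.018,0.37]], jaw=[0.6,0.6,0.6,0.6,0.3,0.2,0.1,0.1,0.1,0.1,0.1], squeeze=30)

```text
clock: 3.35
position: [0.5236, 0.2275, 0.1127]
orientation: [0.0, 0.622, 0.783, 0.0]
wrist_force: [0.4, 0.3, -0.4]
gripper_width: 0.009
gripper_force: 0.0
```

```bash
python3 - <<'E'
from h import *
plan([.5205,.2283,.110],-15.3)
s=r.state();print(s['wrist_force'],s['ft_torque'],s['gripper_width'],s['gripper_force'])
E
```

```text
[0.5236 0.2275 0.1127] yhead 13.03 tilt [0.     0.0001] trans [ 0.012 -0.023  0.022] twist [ 0.    -0.     0.944]
[ 0.42924155  0.32938738 -0.36058075] [-0.08256806  0.06743693 -0.01428332] 0.008951882930271444 0.0
```

The jaws closed to 9 mm with no force, so they missed the bar. I'll look before doing anything else.

```bash
python3 - <<'E'
from h import *
w=r.get_image("wrist")[:,:,::-1];t=r.get_image("top")[:,:,::-1]
a=cv2.resize(w[60:360,180:480],(560,560),interpolation=cv2.INTER_CUBIC)
cv2.imwrite("pics/w2.png",a);cv2.imwrite("pics/t2.png",t)
E
```

```text
(no output)
```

View pics/w2.png

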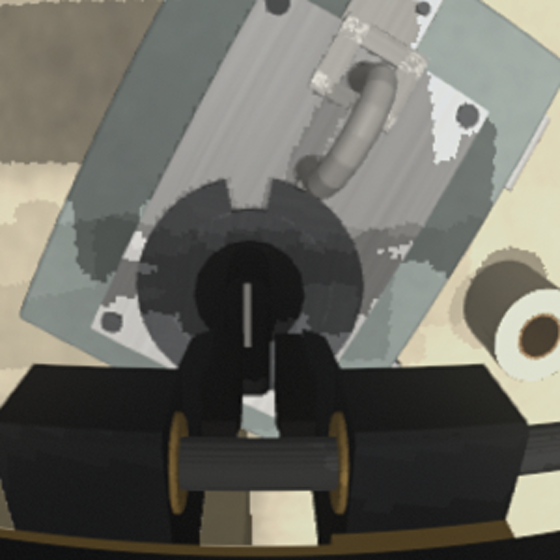

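```bash
python3 - <<'E'
from h import *
s=r.state();p,Q=pose(s);c=r.calibration("wrist");T=np.array(c['tool_from_camera'])
def proj(X):
    d=T[:3,:3].T@(Q.inv().apply(np.array(X)-p)-T[:3,3]);rr=np.hypot(*d[:2]);th=np.arctan2(rr,d[2]);u=c['fx']*th*d[:2]/rr+[c['cx'],c['cy']]
    return ((u-[180,60])*560/300).round()
print("TCP",proj(p),"axis on TCP at z .139",proj(p+[0,0,.139-p[2]]))
for x in (.019,0,-.022): print(x,proj(p+Q.apply([x,0,0])+[0,0,.139-p[2]]))
for u,v in ((248,283),(258,392),(248,345)): print(wrist_pt(180+u*300/560,60+v*300/560,.139,s)-p)
print("disc",wrist_pt(180+250*300/560,60+290*300/560,.104,s), "rim", wrist_pt(180+250*300/560,60+285*300/560,.099,s))
s=r.state();print(s['gripper_width'],s['gripper_force'],s['wrist_force'],p)
E
```

```text
TCP [257. 309.] axis on TCP at z .139 [257. 341.]
0.019 [257. 282.]
0 [257. 341.]
-0.022 [257. 403.]
[-0.00686191  0.01757826  0.02636898]
[ 0.00428363 -0.01745035  0.02636898]
[-0.00244232 -0.00199722  0.02636898]
disc [0.52008414 0.23090484 0.104     ] rim [0.51998367 0.23106525 0.099     ]
0.009071895157947653 0.0 [-0.06455005  0.31257374  0.01794147] [0.52356601 0.22750678 0.11263102]
```

```bash
python3 - <<'E'
from h import *
c=r.calibration("scene");V=np.array(c['view'])
for z in (.198,.218,.238,.258):
    X=V[:3,:3]@np.array([.29,.581,z])+V[:3,3];print(z,c['fx']*X[0]/X[2]+c['cx'],c['fy']*X[1]/X[2]+c['cy'])
im=cv2.imread("pics/scene0.png");g=im.max(2)[60:125,130:172]
print("lowest dark row per column",{130+i:60+int(np.where(g[:,i]<45)[0].max()) for i in range(0,42,3) if (g[:,i]<45).any()})
E
```

```text
0.198 158.29694919382658 119.71617655412985
0.218 157.32679186749277 112.46019943382208
0.238 156.34474087998055 105.11526753159934
0.258 155.35057616651648 97.6797349443508
lowest dark row per column {133: 87, 136: 89, 139: 88, 142: 88, 145: 89, 148: 103, 151: 110, 154: 110, 157: 101, 160: 101, 163: 101, 166: 69, 169: 106}
```

Both the wrist and scene cameras show the fingers ending about 40 mm above the reported TCP. The fingertips must therefore be above the bar, which is why there was no contact. I'll open, centre, and come down in small steps while watching the force.

arm_command(twist=[[0,0,0],[0,0,0],[0,0,0],[0,0,0],[0,0,0],[0,0,0],[0,0,0]], translation=[[0.01,-0.023,0],[0.01,-0.023,0],[0.01,-0.023,0],[0.01,-0.023,0],[0.01,-0.023,0.08],[0.01,-0.023,0.16],[0.01,-0.023,0.16]], jaw=[0.5,0.5,0.5,0.5,0.5,0.5,0.5])

```text
clock: 4.15
position: [0.5193, 0.2275, 0.0915]
orientation: [-0.001, 0.622, 0.783, -0.001]
wrist_force: [0.2, -0.5, -0.1]
gripper_width: 0.044
gripper_force: 0.0
```

arm_command(twist=[[0,0,0],[0,0,0],[0,0,0],[0,0,0],[0,0,0],[0,0,0],[0,0,0],[0,0,0]], translation=[[0,0,0.04],[0,0,0.08],[0,0,0.1],[0,0,0.1],[0,0,0.1],[0,0,0.1],[0,0,0.1],[0,0,0.1]], jaw=[0.5,0.5,0.5,0.3,0.2,0.1,0.05,0.05])

```text
clock: 4.95
position: [0.5202, 0.228, 0.0816]
orientation: [-0.0, 0.622, 0.783, -0.0]
wrist_force: [-3.1, -0.3, 4.1]
gripper_width: 0.0139
gripper_force: 30.0
```

arm_command(twist=[[0,0,0.1],[0,0,0.2],[0,0,0.3],[0,0,0.4],[0,0,0.5],[0,0,0.6],[0,0,0.7],[0,0,0.8],[0,0,0.9],[0,0,0.96],[0,0,0.96],[0,0,0.96]], translation=[[0,0,0],[0,0,0],[0,0,0],[0,0,0],[0,0,0],[0,0,0],[0,0,0],[0,0,0],[0,0,0],[0,0,0],[0,0,0],[0,0,0]], jaw=[0.05,0.05,0.05,0.05,0.05,0.05,0.05,0.05,0.05,0.05,0.05,0.05])

```text
clock: 6.15
position: [0.5197, 0.228, 0.0816]
orientation: [-0.0, 0.797, 0.603, -0.001]
wrist_force: [-4.0, -0.5, 5.7]
gripper_width: 0.0137
gripper_force: 30.0
```

```bash
python3 - <<'E'
from h import *
plan([.5205,.2283,.18],-15.3)
s=r.state();print(s['wrist_force'],s['ft_torque'],s['gripper_width'],s['gripper_force'])
E
```

```text
[0.5197 0.228  0.0816] yhead -15.76 tilt [-0.0017 -0.0002] trans [ 0.004  0.004 -0.82 ] twist [-0.003  0.001 -0.015]
[-3.98915794 -0.4647341   5.68683886] [-0.29213838  0.85913403  0.01222197] 0.013705448812503438 30.000095050781965
```

Now I'll release, back off upward, and look.

arm_command(twist=[[0,0,0],[0,0,0],[0,0,0],[0,0,0],[0,0,0],[0,0,0],[0,0,0],[0,0,0]], translation=[[0,0,0],[0,0,0],[0,0,0],[0,0,-0.2],[0,0,-0.4],[0,0,-0.6],[0,0,-0.8],[0,0,-0.8]], jaw=[0.3,0.5,0.5,0.5,0.5,0.5,0.5,0.5])

```text
clock: 6.95
position: [0.5229, 0.2288, 0.1805]
orientation: [0.0, 0.798, 0.603, 0.003]
wrist_force: [0.4, 0.8, -0.0]
gripper_width: 0.0442
gripper_force: 0.0
```

```bash
python3 - <<'E'
from h import *
import json
s=r.state();json.dump({k:np.array(s[k]).tolist() for k in('position','orientation')},open('w3.json','w'))
im=r.get_image("wrist")[:,:,::-1];cv2.imwrite("pics/w3.png",cv2.resize(im[40:290,200:450],(600,600),interpolation=cv2.INTER_CUBIC))
plan([.538,.2945,.12],-15.3)
E
```

```text
[0.5217 0.2285 0.1787] yhead -15.78 tilt [0.0028 0.0017] trans [ 0.565 -0.02   0.491] twist [ 0.004 -0.005 -0.016]
```

View pics/w3.png

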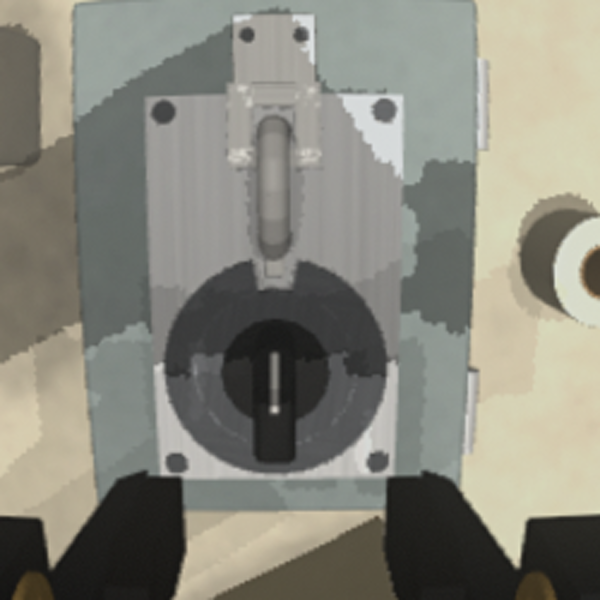

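The wrist view shows the rim gap and the nose line at (275,270) facing the shackle, with the lug visible in the gap. The dial is in the open notch, and the shackle arch runs from (275,130) to (275,250).

```bash
python3 - <<'E'
from h import *
import json
s=json.load(open('w3.json'))
q=lambda u,v,z:wrist_pt(200+u*250/600,40+v*250/600,z,s)
P=np.array([q(*a,.087) for a in ((164,112),(384,111),(377,462),(177,463))]);c=P.mean(0);y=(P[0]+P[1]-P[2]-P[3]);y/=np.linalg.norm(y)
print("yaw",np.degrees(np.arctan2(y[1],y[0]))-90,"shackle",c+.041*y,"dial",c-.027*y)
a=q(275,190,.137);print("arch axis",a, "lat vs shackle", np.cross(y[:2],(a-c)[:2]))
E
```

```text
yaw -15.401239905381217 shackle [0.53835383 0.29421784 0.087     ] dial [0.52029459 0.22865974 0.087     ]
arch axis [0.53881765 0.29375656 0.137     ] lat vs shackle -0.0005696772503645253<stdin>:7: DeprecationWarning: Arrays of 2-dimensional vectors are deprecated. Use arrays of 3-dimensional vectors instead. (deprecated in NumPy 2.0)
```

arm_command(twist=[[0,0,-0.01],[0,0,-0.01],[0,0,-0.01],[0,0,-0.01]], translation=[[0.3,-0.02,0],[0.565,-0.02,0],[0.565,-0.02,0],[0.565,-0.02,0]], jaw=[0.5,0.5,0.5,0.5])

```text
clock: 7.4
position: [0.5359, 0.2938, 0.1759]
orientation: [0.0, 0.795, 0.606, -0.001]
wrist_force: [-1.1, -0.3, -0.0]
gripper_width: 0.044
gripper_force: 0.0
```

```bash
python3 - <<'E'
from h import *
plan([.538,.2945,.075],-15.3)
E
```

```text
[0.5359 0.2938 0.1759] yhead -15.4 tilt [-0.0017 -0.0017] trans [0.011 0.016 0.841] twist [-0.002  0.004 -0.003]
```

arm_command(twist=[[0,0,0],[0,0,0],[0,0,0],[0,0,0],[0,0,0],[0,0,0]], translation=[[0.01,0.016,0.2],[0.01,0.016,0.4],[0.01,0.016,0.6],[0.01,0.016,0.75],[0.01,0.016,0.84],[0.01,0.016,0.84]], jaw=[0.5,0.5,0.5,0.5,0.5,0.5])

```text
clock: 8.0
position: [0.5378, 0.2928, 0.075]
orientation: [0.0, 0.796, 0.605, -0.002]
wrist_force: [-0.4, -0.2, -0.1]
gripper_width: 0.0443
gripper_force: 0.0
```

arm_command(twist=[[0,0,0],[0,0,0],[0,0,0],[0,0,0],[0,0,0],[0,0,0],[0,0,0]], translation=[[0,0,0],[0,0,0],[0,0,0],[0,0,0],[0,0,0],[0,0,0],[0,0,0]], jaw=[0.3,0.2,0.1,0.02,0.02,0.02,0.02], squeeze=25)

```text
clock: 8.7
position: [0.5392, 0.2948, 0.077]
orientation: [-0.0, 0.796, 0.605, 0.0]
wrist_force: [-0.2, -0.2, 4.0]
gripper_width: 0.0093
gripper_force: 25.0
```

arm_command(twist=[[0,0,0],[0,0,0],[0,0,0],[0,0,0],[0,0,0],[0,0,0]], translation=[[0,0,-0.03],[0,0,-0.06],[0,0,-0.1],[0,0,-0.15],[0,0,-0.2],[0,0,-0.2]], jaw=[0.02,0.02,0.02,0.02,0.02,0.02])

```text
clock: 9.3
position: [0.5396, 0.2949, 0.1018]
orientation: [0.0, 0.796, 0.605, 0.001]
wrist_force: [0.3, 0.3, -0.4]
gripper_width: 0.0091
gripper_force: 25.0
```

arm_command(twist=[[0,0,0],[0,0,0],[0,0,0],[0,0,0],[0,0,0],[0,0,0],[0,0,0],[0,0,0],[0,0,0],[0,0,0],[0,0,0],[0,0,0]], translation=[[0,0,-0.08],[0,0,-0.16],[0,0,-0.25],[0,0,-0.35],[0,0,-0.45],[0,0,-0.55],[0,0,-0.65],[0,0,-0.7],[0,0,-0.7],[0,0,-0.7],[0,0,-0.7],[0,0,-0.7]], jaw=[0.02,0.02,0.02,0.02,0.02,0.02,0.02,0.02,0.02,0.02,0.02,0.02])

```text
clock: 10.5
position: [0.5385, 0.2944, 0.184]
orientation: [0.0, 0.796, 0.605, -0.001]
wrist_force: [-0.1, 0.5, -1.1]
gripper_width: 0.0093
gripper_force: 25.0
```

```bash
python3 - <<'E'
from h import *
im=r.get_image("wrist")[:,:,::-1];cv2.imwrite("pics/w4.png",cv2.resize(im[40:290,200:450],(600,600),interpolation=cv2.INTER_CUBIC))
s=r.state();print(s['position'],s['wrist_force'],s['gripper_width'],s['gripper_force'],np.abs(s['dq']).max())
E
```

```text
[0.53861825 0.29442408 0.18411808] [-0.07357564 -1.44813722 -1.92186449] 0.008933742250414366 25.00012021511793 0.00296038532200173
```

View pics/w4.png

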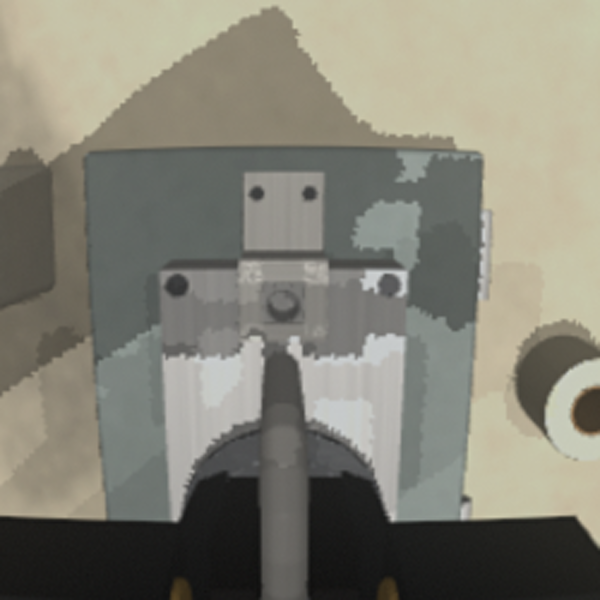

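The far hole at (283,303) is empty and the shackle is upright in the fingers. Its feet have risen about 107 mm, to about 83 mm above the case.

```bash
python3 -c "
from bench import r
print(r.finish_job())"
```

```text
the job is handed in; nothing more can be done
None
```

I handed the job in with the dial in the open notch and the shackle held upright and still, its feet about 83 mm above the lock case; the hand-in call returned no verdict.

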